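Stand the stop blade in the channel jig until it drops into its locating notch

TASK

Set up the coil jig: take the tall narrow aluminium blade out of the slanted rack and stand it upright in the jig's channel, then feel along the channel for the locating notch hidden in its floor, so that the blade drops fully home into the notch, and leave it standing there released. Do not force it, and leave the two wide plates and everything else on the bench where they are.

Things in the scene. Friction and masses are not known exactly. Their poses are not given: they have to be found in the camera images.
- blade: The stop blade: plain aluminium plate 8 mm thick (its x), 40 mm wide (its y), 130 mm tall (its z, up), about 0.1 kg. Origin: middle of its lower edge (foot). It starts in any one of the rack's three slots, leaning 0.35 rad with its top towards the rack's -x; the only tall narrow plate (the other two are 75 mm wide, 80 mm tall).
- jig: Fixed jig on a pink foam pad (220 x 290 x 6 mm). Origin on the bench under its middle; z up, y along the channel. Channel 11 mm wide (x -5.5 to +5.5 mm) between two aluminium rails 250 mm long, rail tops 62 mm above the bench, 4 mm 45-degree lead-in at the mouth, solid end blocks at y = -90 and +90 mm. Two blocks on the +x side are lower than the rails.
- channel_mouth (a point): Middle of the channel's mouth at rail-top height (62 mm above the bench), axes of the jig.
- strip_top (a point): Middle of the channel, at the height of its steel floor strip (32 mm above the bench). The strip has one notch, 47 mm long along y, 14 mm deep (bottom 18 mm above the bench). The last job left the strip anywhere: the notch's middle lies at jig y = -32 to +32 mm, unmeasured and hard to see. The blade cannot push the strip along.
- rack: Fixed plywood rack, base 180 x 110 x 12 mm, origin on the bench under its middle, z up. Three slots along its y, 46 mm apart in x, 11 mm wide, 100 mm long with open ends; slot floors 16 mm above the bench, walls 45 mm tall along the slant. All slots lean 0.35 rad, tops towards the rack's -x.
- plate_a: A wide aluminium plate, 8 x 75 x 80 mm (x, y, z), in another slot of the rack; origin at the middle of its lower edge. Leave alone.
- plate_b: As plate_a, in the remaining slot. Leave alone.
- bend_a: Copper return bend (U of 10 mm tube, 85 x 50 mm) lying on the jig's foam pad, on its -x side; origin on its underside at the centre of the curve. Leave alone.
- bend_b: Another such copper bend, lying flat on the bench between and beyond jig and rack. Leave alone.
- driver: Electric screwdriver, orange body 38 mm in diameter, 225 mm long, lying on the bench beyond the work; origin under its body. Leave alone.
- tape: Ring of tape, 90 mm across, 20 mm high, lying on the bench beyond the work; origin under its centre. Leave alone.
- spray: White bottle 52 mm in diameter, 150 mm tall, standing on the bench to the left, nearer the robot than jig and rack; origin under its middle. Leave alone.
Not all that is in view belongs to the job. What is shaped like the blade but blue, red or turquoise is not meant.

How it is judged (in metres and radians):
At the end, for the whole second after the job is handed in: The blade stands in the jig's channel, its foot at the bottom of the notch (within 3.5 mm), within 7 degrees of upright, released and at rest; the wide plates and all other things have not been moved by more than 30 mm (z of blade in the frame of jig between 0.014 and 0.0215 m and x of blade in the frame of jig between -0.006 and 0.006 m and y of blade in the frame of jig between -0.06 and 0.06 m and angle between blade's own z axis and vertical below 0.12 rad and linear speed of blade below 0.02 m/s); the robot touches nothing.
It fails at once if the blade is forced against the jig with more than 60 N (contact force between blade and jig above 60 N).
It fails at once if a wide plate or another thing on the bench is moved by more than 30 mm (distance of any of plate_a, plate_b, bend_a, bend_b, driver, tape, spray from where it was at the start of the episode above 0.03 m).
It also fails if it takes over 48 s, if anything falls off the work surface, if the arm or the gripper's body presses on something with over 40 N, if the wrist force passes 120 N, or if a joint passes its speed limit or range.

ROBOT

A 6-joint arm with a two-finger parallel gripper is mounted at the origin on the work surface. World frame = base frame: x ahead of the robot, y to its left, z up, the work surface at z = 0. Lengths are in mm, angles in rad, forces in N, time in s.
With the tool pointing down it reaches from about 350 to 775 mm from the base axis. Payload 7.3 kg.
Tool frame: the origin (TCP) lies at the centre of the arm's flange, where the gripper is bolted on; the fingertips stand 178 mm ahead of it and the grasp point (between the pads) lies 159 mm ahead of it; z points along the fingers, y is the line along which they close (so a half turn about z gives the same grasp; the last joint's range is limited). The gripper opens to 92 mm and grips with 3 to 60 N. Pads are 19 mm wide; open, the fingers measure 130 mm over their backs; the gripper's body (75 mm by 190 mm) begins 47 mm behind the grasp point.
Start: joints at [-1.406, 0.342, 1.524, -0, 1.275, -0.146], TCP at [160.576, -499.843, 404.741] pointing down, gripper open.
Joint ranges: [-2.53, 2.53], [-0.77, 2.02], [0.04, 2.7], [-1, 4.14], [0.28, 2.66], [-3.11, 3.11]. Speed limits (rad/s): [2.57, 2.57, 3.14, 3.14, 3.14, 3.14].

INTERFACE

Orientations are given as [roll, pitch, yaw] about the fixed x, y, z axes, in that order (R = Rz(yaw) Ry(pitch) Rx(roll)).
In Python, from plant import * gives the robot as it stands. The module is installed in compiled form; this text tells all that it offers.
- The arm moves only by the shell command python3 -m inch 'ROWS'. ROWS is JSON, a list of rows, each a list of 5 numbers: the shift along the tool's x, y, z in m, then the turn about the tool's z in rad, then the opening, from 0 (shut) to 1 (fully open). In form: [[tx, ty, tz, spin, claw], ...]. A call has 1 to 8 rows; each row is the pose to reach, as a shift and turn from the pose commanded when the call began, along the tool's axes at that moment; what a row does not reach only later rows make up. A row lasts 1/12 s, in which the tool goes at most 41.7 mm and 7.16 degrees, less where a joint would pass 70% of its speed; a pose out of reach is approached as far as the arm can. A call with a gripper value outside its range is refused whole. The fingers move at their own pace and stop on an object; the grip force is fixed at half the most. Time passes only in rows, so rows that repeat a pose let the fingers close. It gives the time, the measured TCP pose, the force, the opening and the grip force at its end, in the units of the state.
- get_obs(): the state, without advancing time (a new reading comes with each control period).
- capture(name): name is "scene" or "top"; returns a dict with "color" (480x640x3 uint8, red, green, blue), "intrinsics" (3x3 intrinsics, pixels), "distortion" ([k1, k2, p1, p2, k3] as OpenCV has them; the pictures are not rectified), "pose" (4x4, takes a point from camera to world coordinates). Camera axes: x right, y down, z forward; pixel columns grow to the right and rows downward; lengths in mm; the calibration is good to about 2 mm. A picture is of the moment at which its call begins. There is no depth.
- close_job(): hands the job in; it is judged then, once.
Trained networks look in a picture, given as the dict that the camera call returned (one of the last four; its "shot" number tells which), for a name from the list of things; names that differ only in an ending like _2 or _b are one class to them, and where a whole thing is asked for, a point or a joint stands for the part that bears it (a point fixed in the world has none). Each returns a list of dicts, best first, with "conf" (0 to 1); they miss things now and then, are a little off and sometimes report something else, mostly with a low value. They report only what shows in the picture. A call takes as long as a camera call. They do not tell look-alikes from the thing itself.
- look_for(picture, target): "rect" ([centre column, centre row, width, height] in pixels, round what is visible of it).
- trace(picture, target): "pixels" (480x640 bool, what is visible of it) and "rect" ([centre column, centre row, width, height] in pixels, round what is visible of it).
- tip_of(picture, target): "centre" ([column, row] in pixels: a listed point, or the origin of a listed thing).
The state is a dict: "time": time; "joint_positions": joint angles; "dq": joint speeds; "tau": joint torques, N m; "tool_pos": TCP position; "tcp_rot": TCP orientation; "contact_force": force on the tool from outside, world axes, zero at the start; "moment": the same for the moment, N m; "grip_width": finger opening in mm; "finger_force": force on a finger pad.
Only numpy, scipy, OpenCV 4.12 (cv2) and the standard library are available. Lean on these libraries where they do the work, as an engineer would, in place of code of your own. Each camera call takes 0.05 s, during which the arm holds its last target. There are 200 camera calls.

## Working session

There is one attempt and no reset: what is moved stays moved. The work goes in short steps, Python scripts to look and compute and a shell command to move; the robot and the scene stay as the last step left them, time stands still between calls to the robot, and variables do not carry over. Pictures are saved under pics/ and viewed, at most 10 in all, crops included, and the job is handed in when it is done.

```bash
mkdir -p pics; cat > h.py <<'E'
from plant import *
import numpy as np, cv2
from scipy.spatial.transform import Rotation as Rn
np.set_printoptions(precision=1,suppress=True)
def ray(p,px):
    u=cv2.undistortPoints(np.array([[px]],float),np.array(p["intrinsics"]),np.array(p["distortion"]))[0,0]
    T=np.array(p["pose"]);d=T[:3,:3]@np.r_[u,1];return T[:3,3],d/np.linalg.norm(d)
def atz(p,px,z):
    o,d=ray(p,px);return o+d*(z-o[2])/d[2]
def tri(ps):
    A=0;b=0
    for p,px in ps:
        o,d=ray(p,px);M=np.eye(3)-np.outer(d,d);A=A+M;b=b+M@o
    return np.linalg.solve(A,b)
def proj(p,X):
    T=np.linalg.inv(np.array(p["pose"]));r=cv2.Rodrigues(T[:3,:3])[0]
    return cv2.projectPoints(np.array(X,float).reshape(-1,3),r,T[:3,3],np.array(p["intrinsics"]),np.array(p["distortion"]))[0][:,0]
def save(p,n): cv2.imwrite("pics/"+n,p["color"][:,:,::-1])
E
python3 - <<'E'
from h import *
s=capture("scene");t=capture("top")
save(s,"s0.png");save(t,"t0.png")
for n,p in(("scene",s),("top",t)):
    print(n,np.array(p["pose"]))
    for k in["blade","jig","channel_mouth","strip_top","rack","plate_a"]:
        print(k,[(np.array(d["centre"]),round(d["conf"],2)) for d in tip_of(p,k)][:4],[(np.array(d["rect"]),round(d["conf"],2)) for d in look_for(p,k)][:4])
o=get_obs();print(o)
E
```

```text
scene [[   0.5    0.7   -0.5 1141.2]
 [   0.8   -0.4    0.3 -414.4]
 [   0.    -0.6   -0.8  962.4]
 [   0.     0.     0.     1. ]]
blade [(array([239.1, 219.8]), 0.88), (array([141. , 276.8]), 0.88), (array([128.9, 312.6]), 0.7)] [(array([214.2, 213.4,  58.7,  38. ]), 0.88), (array([147.8, 335.6,  58.2,  56.2]), 0.81), (array([232.7, 289.5,  80.3,  92.3]), 0.63), (array([111.7, 273.8,  69. ,  31.7]), 0.62)]
jig [(array([405.9, 204.2]), 0.9), (array([395. , 180.6]), 0.42)] [(array([410.9, 208.6, 155.9, 101.3]), 0.67), (array([449.3, 276.1,  39.8,  95.5]), 0.39)]
channel_mouth [(array([414. , 184.4]), 0.89), (array([444. , 283.3]), 0.25)] [(array([411.4, 207.8, 154.9, 101.9]), 0.56), (array([230.6, 291.6,  82.1,  96.4]), 0.34)]
strip_top [(array([408.5, 195.2]), 0.82), (array([399.8, 176.7]), 0.4)] [(array([411.3, 206.5, 156.2,  99.8]), 0.68), (array([231.8, 289.9,  79.7,  96.5]), 0.23)]
rack [(array([231.3, 291.6]), 0.74)] [(array([230.2, 291.8,  82.3,  95.8]), 0.95), (array([411.8, 208.4, 155.2,  98. ]), 0.52), (array([213.4, 246.6,  39.6,  27.3]), 0.16)]
plate_a [(array([395.1, 181.
[... 728 characters left out ...]
19.8]), 0.86), (array([421.4, 252. ,  40.7,   9.4]), 0.55)]
rack [(array([411.1, 243.9]), 0.83)] [(array([413.1, 245.7,  54.5,  82.8]), 0.87)]
plate_a [(array([417.1, 246.3]), 0.82), (array([409.1, 266.2]), 0.51)] [(array([415.1, 271.9,  38.1,  12.1]), 0.85), (array([418.7, 252.4,  36. ,  12.1]), 0.57)]
{'time': 1.3, 'joint_positions': array([-1.4,  0.3,  1.5,  0. ,  1.3, -0.1]), 'dq': array([-0., -0., -0., -0., -0., -0.]), 'tau': array([  0. , -43.1, -24.4,   0.1,   0. ,   0. ]), 'tool_pos': array([ 160.6, -499.8,  404.7]), 'tcp_rot': array([ 3.1, -0. ,  0.3]), 'contact_force': array([-0.1, -0.3,  0.3]), 'moment': array([-0., -0., -0.]), 'finger_force': 0.0, 'grip_width': 91.53980411267094}
```

View pics/s0.png

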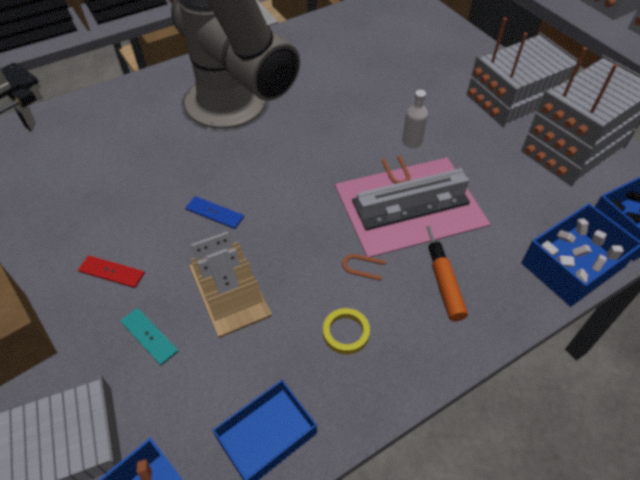

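View pics/t0.png

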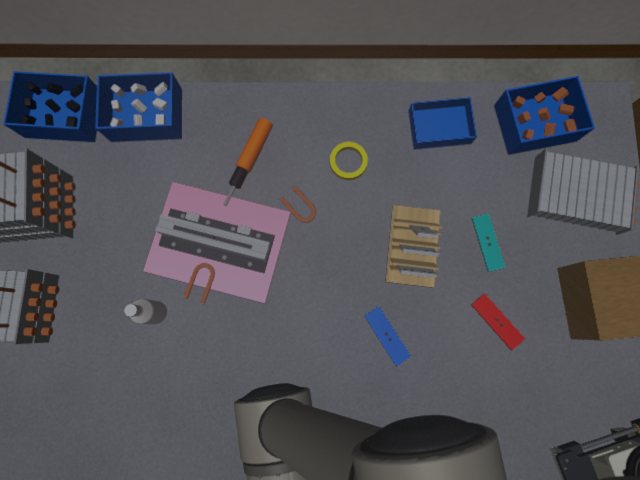

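The scene view shows the rack at about (230,290) with grey plates, and the jig on the pink pad at about (411,208). In the top view the rack is at (413,245) and the jig at (217,243). I'll zoom in on both.

```bash
python3 - <<'E'
import cv2,numpy as np
s=cv2.imread("pics/s0.png");t=cv2.imread("pics/t0.png")
f=lambda a,x,y,w,h:cv2.resize(a[y:y+h,x:x+w],(400,300),interpolation=cv2.INTER_CUBIC)
cv2.imwrite("pics/c0.png",np.vstack([np.hstack([f(s,170,225,133,100),f(t,360,198,120,90)]),np.hstack([f(s,330,150,160,120),f(t,138,180,160,120)])]))
E
```

```text
(no output)
```

View pics/c0.png

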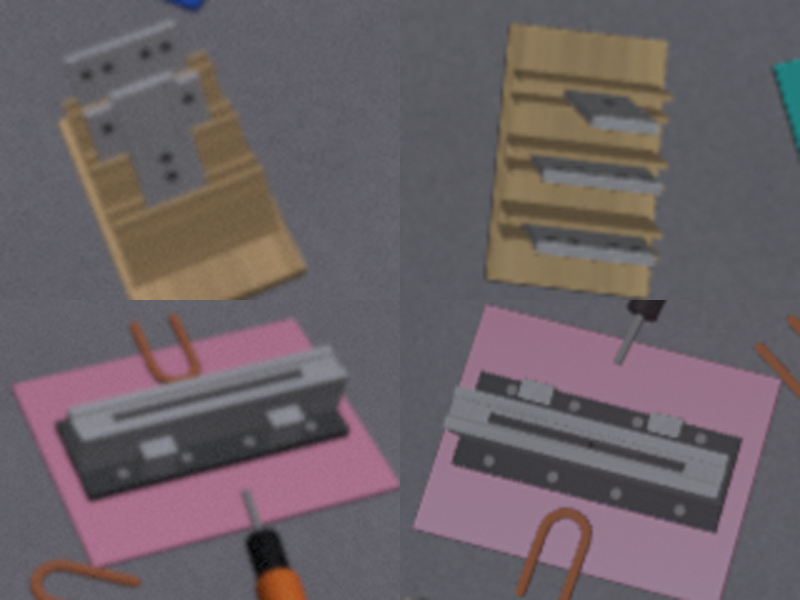

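In the crops, the blade sits in the slot farthest from the robot. Its bright top edge is centred near top px (427,236) and scene px (217,253), and the plates lean towards the robot. The low blocks are on the jig's far side, so the jig's +x points away from the robot.

```bash
python3 - <<'E'
from h import *
s=capture("scene");t=capture("top")
tb=tri([(t,(427.3,236.2)),(s,(217.2,253))]);print("bladetop",tb)
# pad
for n,p in(("top",t),("scene",s)):
    hsv=cv2.cvtColor(p["color"],cv2.COLOR_RGB2HSV)
    m=cv2.inRange(hsv,(150,50,60),(179,160,255))
    k=max(cv2.findContours(m,0,1)[0],key=cv2.contourArea)[:,0]
    W=np.array([atz(p,q,6)[:2] for q in k],np.float32)
    r=cv2.minAreaRect(W);print(n,"pad",r); a=r[2]
    hsvm=cv2.inRange(hsv,(10,60,60),(25,200,255))
    x,y,w,h=(380,195,70,100) if n=="top" else (180,225,100,110)
    z=np.zeros_like(hsvm);z[y:y+h,x:x+w]=hsvm[y:y+h,x:x+w]
    k=max(cv2.findContours(z,0,1)[0],key=cv2.contourArea)[:,0]
    W=np.array([atz(p,q,12)[:2] for q in k],np.float32);print("rack",cv2.minAreaRect(W),cv2.boxPoints(cv2.minAreaRect(W)))
print("rackcorners",[atz(t,q,12) for q in((393.6,205.5),(440,210),(386.4,282),(434.4,286.8))])
def tp(p,k): return tip_of(p,k)[0]["centre"]
for k in("channel_mouth","strip_top","jig","rack"): print(k,tri([(t,tp(t,k)),(s,tp(s,k))]))
# rail ends from the top crop at z=62
print("rails ends",[atz(t,(138+(c[0]-400)*.4,180+(c[1]-300)*.4),62) for c in((459,410),(714,476))])
print([d["centre"] for d in tip_of(t,"blade")],[(atz(t,d["centre"],16),d["conf"]) for d in tip_of(t,"blade")])
E
```

```text
bladetop [ 536.1 -260.7  132.4]
top pad ((547.83837890625, 193.35955810546875), (290.1319274902344, 219.5655059814453), 76.03874969482422)
rack ((536.6361083984375, -257.4981689453125), (114.8043441772461, 179.43968200683594), 83.39971923828125) [[ 440.9 -304.2]
 [ 619.2 -324.8]
 [ 632.4 -210.8]
 [ 454.1 -190.2]]
scene pad ((551.3358154296875, 192.62799072265625), (294.4101867675781, 223.12425231933594), 75.45246124267578)
rack ((536.7871704101562, -253.44741821289062), (111.54864501953125, 196.1041717529297), 83.1986083984375) [[ 432.8 -297.2]
 [ 627.5 -320.4]
 [ 640.8 -209.7]
 [ 446.  -186.5]]
rackcorners [array([ 630.3, -213.4,   12. ]), array([ 619.8, -320.5,   12. ]), array([ 452.6, -192.9,   12. ]), array([ 442.1, -300.6,   12. ])]
channel_mouth [547.6 197.1  55.8]
strip_top [545.  190.4  34.8]
jig [549.2 199.1 -10.3]
rack [ 539.6 -257.6   -5.9]
rails ends [array([574.1, 305.6,  62. ]), array([516. ,  79.8,  62. ])]
[[374.1, 309.4], [414.7, 230.5], [495.4, 271.8]] [(array([ 391.2, -163.7,   16. ]), 0.87), (array([ 570.4, -259.7,   16. ]), 0.78), (array([ 476. , -438.2,   16. ]), 0.69)]
```

```bash
cat >> h.py <<'E'
def go(x,y,z,yaw):
    o=get_obs();R=Rn.from_euler("xyz",o["tcp_rot"]);v=R.inv().apply(np.array([x,y,z])-o["tool_pos"])/1000
    d=(R.inv()*Rn.from_euler("xyz",[np.pi,0,yaw])).as_rotvec()
    print("shift",np.round(v,4),"turn",np.round(d,3),"F",o["contact_force"],"t",o["time"],"q",np.round(o["joint_positions"],2))
E
python3 -c "
from h import *
go(547.5,-262,330,-.115)"
```

```text
shift [ 0.4 -0.1  0.1] turn [ 0.  -0.   0.4] F [-0.3  0.1  0.3] t 1.9 q [-1.4  0.3  1.5  0.   1.3 -0.1]
```

```bash
sed -i 's/np.round(v,4)/[round(float(i),4) for i in v]/;s/np.round(d,3)/[round(float(i),3) for i in d]/' h.py
python3 -c "
from h import *
go(547.5,-262,330,-.115)"
```

```text
shift [0.4411, -0.1081, 0.0747] turn [0.0, -0.0, 0.426] F [-0.3  0.1  0.3] t 1.9 q [-1.4  0.3  1.5  0.   1.3 -0.1]
```

```bash
python3 -m inch '[[0.04,-0.01,0.007,0.06,1],[0.08,-0.02,0.014,0.12,1],[0.12,-0.03,0.02,0.18,1],[0.16,-0.04,0.028,0.24,1],[0.2,-0.05,0.034,0.3,1],[0.24,-0.06,0.04,0.36,1],[0.28,-0.07,0.047,0.426,1],[0.32,-0.08,0.053,0.426,1]]'
python3 -c "
from h import *
go(547.5,-262,330,-.115)"
```

```text
time: 2.57
tool_pos: [441.6, -324.8, 351.6]
tcp_rot: [3.141, -0.0, -0.119]
contact_force: [0.4, -0.9, 0.2]
grip_width: 92.1
finger_force: 0.0
shift [0.0977, -0.0749, 0.0216] turn [0.0, -0.0, -0.004] F [ 0.4 -0.9  0.2] t 2.5667 q [-0.8  0.4  1.5 -0.   1.2  0.9]
```

```bash
python3 -m inch '[[0.04,-0.03,0.008,0,1],[0.075,-0.055,0.016,0,1],[0.098,-0.075,0.022,0,1],[0.098,-0.075,0.022,0,1],[0.098,-0.075,0.022,0,1]]'
python3 - <<'E'
from h import *
go(547.5,-262,269,-.115)
t=capture("top");s=capture("scene");a=s["color"][170:370,120:340,::-1];b=t["color"][190:330,350:504,::-1]
cv2.imwrite("pics/g1.png",np.hstack([cv2.resize(a,(400,364)),cv2.resize(b,(400,364))]))
E
```

```text
time: 2.98
tool_pos: [547.5, -261.3, 328.7]
tcp_rot: [-3.141, 0.001, -0.111]
contact_force: [-0.8, 0.3, -0.1]
grip_width: 91.7
finger_force: 0.0
shift [0.0002, 0.0008, 0.0597] turn [-0.001, 0.001, 0.004] F [-0.8  0.3 -0.1] t 2.9833 q [-0.6  0.6  1.4 -0.   1.2  1.1]
```

View pics/g1.png

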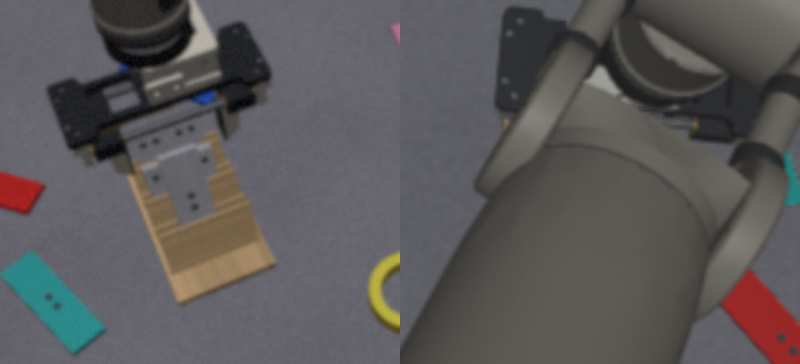

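The gripper stands above the rack with its fingers spread along the slot's length (scene crop, around (185,130)). I'll descend.

```bash
python3 -m inch '[[0,0,0.02,0,1],[0,0,0.04,0,1],[0,0,0.06,0,1],[0,0,0.06,0,1],[0,0,0.06,0,1]]'
python3 - <<'E'
from h import *
s=capture("scene");a=s["color"][200:350,140:340,::-1]
cv2.imwrite("pics/g2.png",cv2.resize(a,(800,600),interpolation=2))
E
```

```text
time: 3.5
tool_pos: [545.1, -264.1, 269.8]
tcp_rot: [-3.141, 0.001, -0.117]
contact_force: [0.0, 0.2, -0.3]
grip_width: 91.5
finger_force: 0.0
```

View pics/g2.png

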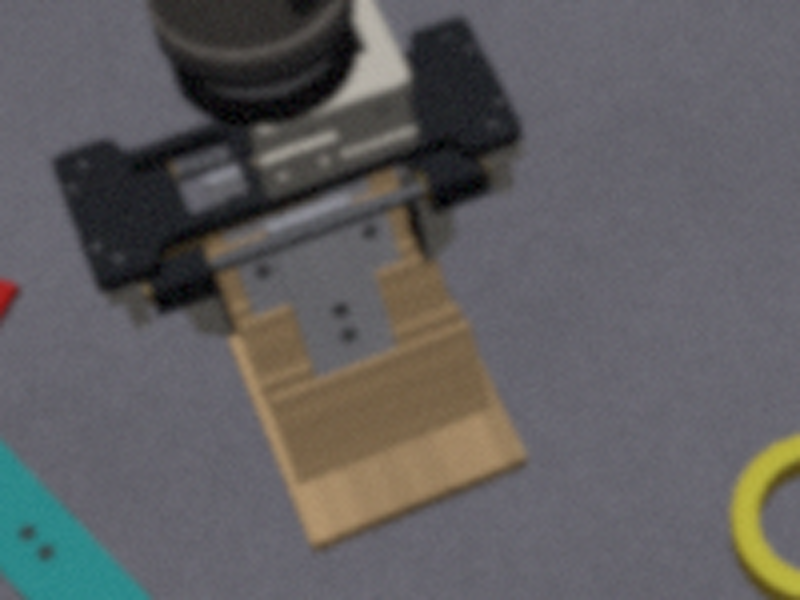

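Both fingers straddle the blade (column at about (345,290)), roughly symmetrically. I'll close.

```bash
python3 -m inch '[[0.002,0,0,0,0.6],[0.002,0,0,0,0.4],[0.002,0,0,0,0.2],[0.002,0,0,0,0],[0.002,0,0,0,0],[0.002,0,0,0,0],[0.002,0,0,0,0],[0.002,0,0,0,0]]'
```

```text
time: 4.22
tool_pos: [548.1, -263.2, 269.8]
tcp_rot: [3.142, 0.0, -0.115]
contact_force: [0.2, 0.6, -0.3]
grip_width: 43.0
finger_force: 0.0
```

```bash
python3 -m inch '[[0,0,0,0,0],[0,0,0,0,0],[0,0,0,0,0]]'
```

```text
time: 4.47
tool_pos: [548.1, -263.2, 269.8]
tcp_rot: [-3.142, 0.0, -0.115]
contact_force: [0.2, -0.6, 0.8]
grip_width: 39.8
finger_force: 30.0
```

```bash
python3 -m inch '[[-0.002,0,-0.006,0,0],[-0.0045,0,-0.0125,0,0],[-0.0085,0,-0.023,0,0],[-0.0125,0,-0.034,0,0],[-0.0125,0,-0.034,0,0]]'
python3 - <<'E'
from h import *
s=capture("scene");a=s["color"][200:350,140:340,::-1]
cv2.imwrite("pics/g3.png",cv2.resize(a,(800,600),interpolation=2))
E
```

```text
time: 4.88
tool_pos: [535.3, -262.0, 307.0]
tcp_rot: [3.14, -0.003, -0.115]
contact_force: [1.3, -0.3, -1.8]
grip_width: 40.2
finger_force: 30.0
```

View pics/g3.png

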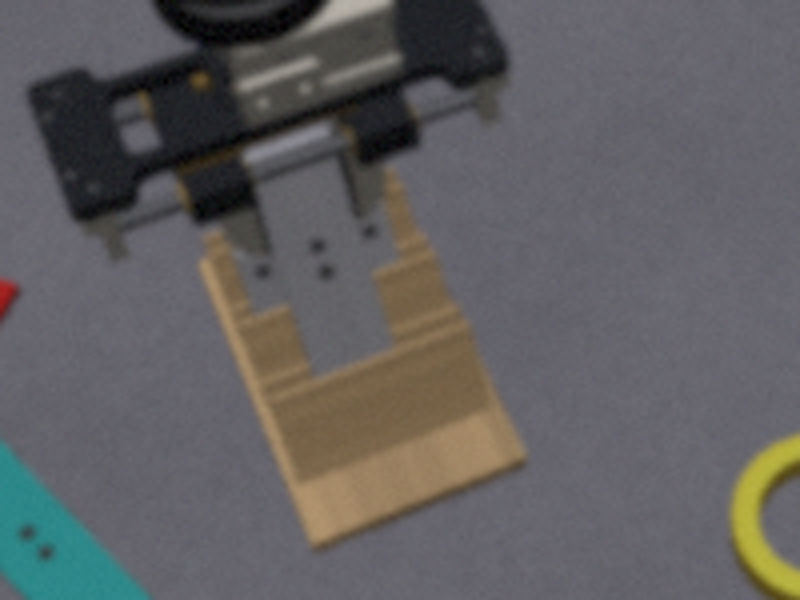

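The blade has come about 38 mm up its slot and is held squarely (dots at about (320,255)). Next I'll swing it upright against the slot wall by moving +x in an arc.

```bash
python3 -m inch '[[0.005,0,-0.0015,0,0],[0.01,0,-0.003,0,0],[0.014,0,-0.004,0,0],[0.014,0,-0.004,0,0]]'
```

```text
time: 5.27
tool_pos: [549.4, -263.3, 306.9]
tcp_rot: [-3.141, 0.004, -0.115]
contact_force: [-4.2, 0.7, -0.1]
grip_width: 39.8
finger_force: 30.0
```

```bash
python3 -m inch '[[0.005,0,-0.001,0,0],[0.01,0,-0.0015,0,0],[0.015,0,-0.002,0,0],[0.021,0,-0.002,0,0],[0.021,0,-0.002,0,0]]'
python3 - <<'E'
from h import *
s=capture("scene");a=s["color"][200:350,140:340,::-1]
cv2.imwrite("pics/g4.png",cv2.resize(a,(800,600),interpolation=2))
E
```

```text
time: 5.68
tool_pos: [570.5, -265.7, 309.0]
tcp_rot: [-3.141, 0.003, -0.115]
contact_force: [-3.9, 0.3, 0.7]
grip_width: 39.7
finger_force: 30.0
```

View pics/g4.png

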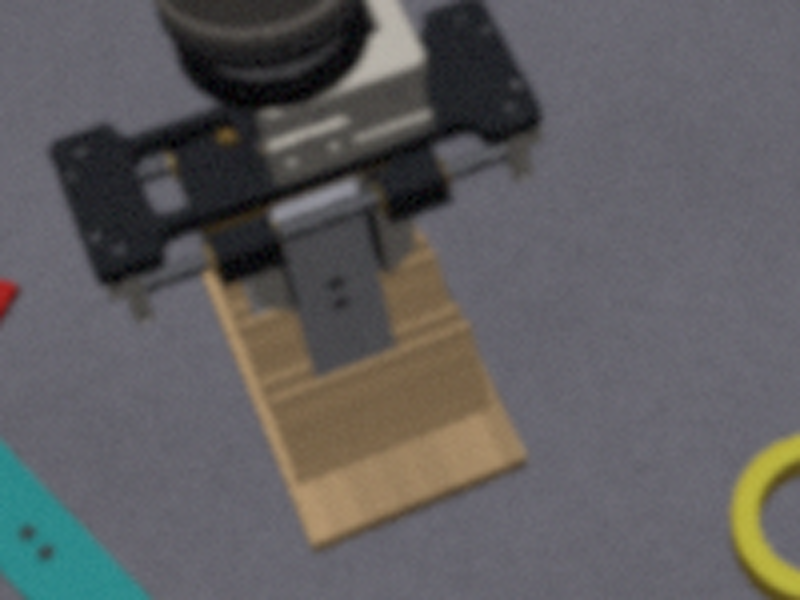

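The blade is now near vertical in the grip. I'll lift it clear and measure its tilt.

```bash
python3 -m inch '[[0,0,-0.01,0,0],[0,0,-0.03,0,0],[0,0,-0.06,0,0],[0,0,-0.08,0,0],[0,0,-0.08,0,0],[0,0,-0.08,0,0]]'
python3 - <<'E'
from h import *
o=get_obs();print(o["tool_pos"],o["contact_force"])
p=o["tool_pos"];yaw=o["tcp_rot"][2]
s=capture("scene");im=s["color"][:,:,::-1].copy()
ax=np.array([np.cos(yaw),np.sin(yaw),0]);ay=np.array([-np.sin(yaw),np.cos(yaw),0])
g=p-[0,0,159]
for tilt,c in((0,(0,255,0)),(.1,(0,0,255)),(-.1,(255,0,0))):
    u=ax*-np.sin(tilt)+np.array([0,0,np.cos(tilt)]);n=ax*np.cos(tilt)+np.array([0,0,np.sin(tilt)])
    f=g-101*u+4*n
    P=proj(s,[f+20*ay,f-20*ay,f-20*ay+130*u,f+20*ay+130*u]);print(tilt,P.ravel())
    np.save(f"/tmp/P{tilt}.npy",P)
t=trace(s,"blade")
for d in t[:4]: print(d["rect"],d["conf"])
cx,cy=proj(s,g)[0];x,y=int(cx)-50,int(cy)-25
cv2.imwrite("pics/g5.png",cv2.resize(im[y:y+90,x:x+120],(800,600),interpolation=2));print(x,y)
E
```

```text
time: 6.23
tool_pos: [570.7, -265.8, 391.5]
tcp_rot: [3.14, -0.004, -0.115]
contact_force: [-0.1, 0.2, -2.4]
grip_width: 40.0
finger_force: 30.0
[ 570.7 -265.8  391.5] [-0.1  0.2 -2.4]
0 [233.2 265.5 212.  273.6 199.3 228.5 223.2 220.1]
0.1 [235.1 269.4 213.7 277.6 198.7 227.1 222.6 218.8]
-0.1 [231.3 261.3 210.1 269.3 199.9 230.  223.8 221.6]
[214.7, 247.9, 27.7, 49.5] 0.96
[150.6, 335.7, 57.1, 58.0] 0.76
[114.2, 270.2, 70.5, 32.0] 0.56
[213.4, 216.8, 9.9, 10.8] 0.36
163 208
```

View pics/g5.png

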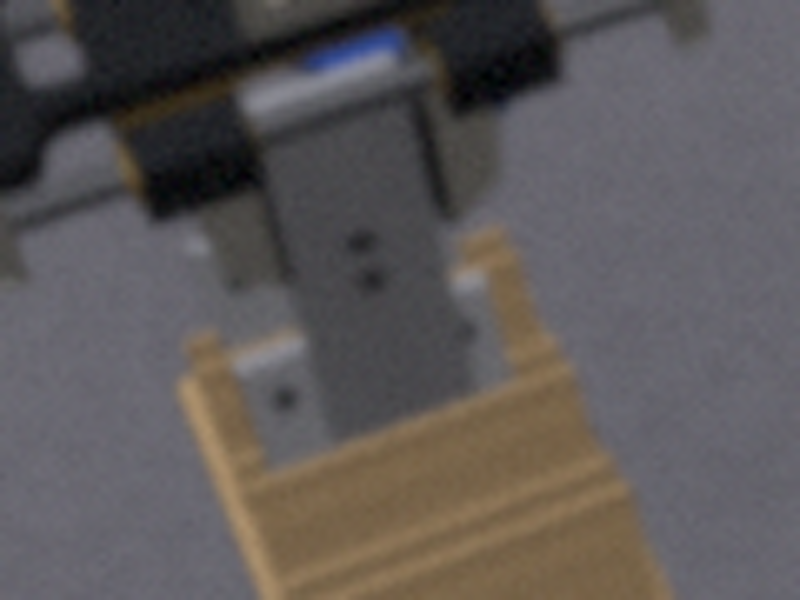

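The foot edge at px (213,274)–(233,266) matches the zero-tilt prediction to about 1 px. The blade is therefore upright in the grip, with its foot about 260 mm below the TCP. Next I'll carry it to the jig, at y ≈ -35 mm.

```bash
python3 -c "
from h import *
go(538.5,159.5,375,-.244)"
```

```text
shift [-0.0804, -0.4187, 0.0141] turn [-0.001, 0.001, 0.129] F [ 0.2 -0.7 -1.7] t 6.3333 q [-0.6  0.6  1.2  0.   1.4  1.1]
```

```bash
python3 -m inch '[[-0.003,-0.015,0,0,0],[-0.0085,-0.045,0.002,0.02,0],[-0.0145,-0.075,0.004,0.04,0],[-0.02,-0.105,0.006,0.06,0],[-0.026,-0.135,0.008,0.08,0],[-0.0315,-0.165,0.01,0.1,0],[-0.0375,-0.195,0.012,0.12,0],[-0.043,-0.225,0.014,0.129,0]]'
python3 -c "
from h import *
go(538.5,159.5,375,-.244)"
```

```text
time: 7.0
tool_pos: [552.6, -35.1, 374.4]
tcp_rot: [-3.141, 0.002, -0.245]
contact_force: [0.3, 0.2, -2.5]
grip_width: 39.7
finger_force: 30.0
shift [-0.0609, -0.1854, -0.0004] turn [-0.0, 0.002, -0.001] F [ 0.3  0.2 -2.5] t 7.0 q [-0.2  0.4  1.5  0.   1.2  1.6]
```

```bash
python3 -m inch '[[-0.01,-0.03,0,0,0],[-0.02,-0.06,0,0,0],[-0.03,-0.09,0,0,0],[-0.04,-0.12,0,0,0],[-0.05,-0.15,0,0,0],[-0.056,-0.17,0,0,0],[-0.061,-0.185,0,0,0],[-0.061,-0.185,0,0,0]]'
python3 - <<'E'
from h import *
go(538.5,159.5,337,-.244)
o=get_obs();p=o["tool_pos"];yaw=o["tcp_rot"][2]
s=capture("scene");im=s["color"][:,:,::-1].copy()
ay=np.array([-np.sin(yaw),np.cos(yaw),0]);ax=np.array([np.cos(yaw),np.sin(yaw),0])
f=p-[0,0,260]
print("foot px pred",proj(s,[f+4*ax+20*ay,f+4*ax-20*ay]))
c=np.array([547,193.5,62]);jx=np.array([np.cos(.244),-np.sin(.244),0]);jy=np.array([np.sin(.244),np.cos(.244),0])
P=proj(s,[c+sx*jx+sy*jy for sx in(-9.5,9.5) for sy in(-90,90)]);print("mouth edges",P)
x,y=340,130
b=cv2.resize(im[y:y+120,x:x+160],(800,600),interpolation=2)
for i in(0,2): cv2.line(b,*[tuple(int(v) for v in (P[j]-[x,y])*5) for j in(i,i+1)],(0,255,0),1)
cv2.imwrite("pics/g6.png",b)
E
```

```text
time: 7.67
tool_pos: [537.8, 160.3, 374.5]
tcp_rot: [-3.141, 0.003, -0.241]
contact_force: [-0.4, -0.2, -2.0]
grip_width: 39.6
finger_force: 30.0
shift [0.001, 0.0007, 0.0375] turn [-0.0, 0.003, 0.003] F [-0.4 -0.2 -2. ] t 7.6667 q [0.1 0.4 1.5 0.  1.2 2. ]
foot px pred [[409.1 171.1]
 [391.5 175.5]]
mouth edges [[371.6 191.9]
 [447.  173.1]
 [374.8 198.2]
 [450.8 179. ]]
```

View pics/g6.png

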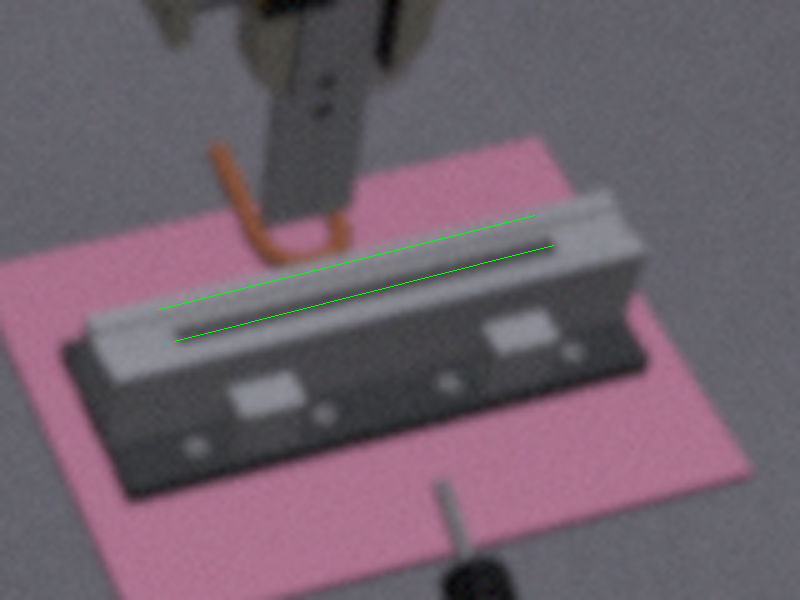

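The predicted mouth edges (green) lie on the real channel to within about 1 px. The foot at px (393,174)–(410,171) is where the model puts it. I'll descend.

```bash
python3 -m inch '[[0.001,0.0005,0.015,0.003,0],[0.001,0.0005,0.035,0.003,0],[0.001,0.0005,0.05,0.003,0],[0.001,0.0005,0.055,0.003,0],[0.001,0.0005,0.058,0.003,0],[0.001,0.0005,0.06,0.003,0],[0.001,0.0005,0.06,0.003,0]]'
```

```text
time: 8.3
tool_pos: [539.7, 155.9, 315.7]
tcp_rot: [3.141, 0.001, -0.248]
contact_force: [-2.3, -0.6, -2.9]
grip_width: 39.6
finger_force: 30.0
```

```bash
python3 -m inch '[[-0.002,-0.004,0,0,0],[-0.002,-0.004,0.004,0,0],[-0.002,-0.004,0.008,0,0],[-0.002,-0.004,0.012,0,0],[-0.002,-0.004,0.016,0,0],[-0.002,-0.004,0.018,0,0],[-0.002,-0.004,0.018,0,0]]'
```

```text
time: 8.88
tool_pos: [539.2, 160.4, 297.3]
tcp_rot: [3.141, -0.0, -0.247]
contact_force: [1.5, -0.4, -1.8]
grip_width: 39.4
finger_force: 30.0
```

```bash
python3 -m inch '[[0,0,0.001,0,0],[0,0,0.002,0,0],[0,0,0.003,0,0],[0,0,0.004,0,0],[0,0,0.004,0,0]]'
```

```text
time: 9.3
tool_pos: [539.2, 160.5, 293.9]
tcp_rot: [-3.141, -0.001, -0.247]
contact_force: [2.2, 0.3, -0.6]
grip_width: 39.7
finger_force: 30.0
```

```bash
python3 -m inch '[[0,0,0.001,0,0],[0,0,0.002,0,0],[0,0,0.002,0,0]]'
```

```text
time: 9.55
tool_pos: [539.2, 160.5, 292.2]
tcp_rot: [-3.141, -0.001, -0.247]
contact_force: [2.3, -0.9, 0.8]
grip_width: 39.7
finger_force: 30.0
```

```bash
python3 -m inch '[[0,0,0.0005,0,0],[0,0,0.001,0,0],[0,0,0.001,0,0]]'
```

```text
time: 9.8
tool_pos: [539.2, 160.5, 292.1]
tcp_rot: [-3.141, -0.002, -0.247]
contact_force: [0.5, -0.9, 8.6]
grip_width: 39.7
finger_force: 30.0
```

The foot is on the strip (about 9 N at TCP z 292.1). Now I'll slide it along +y in 6 mm steps.

```bash
python3 -m inch '[[0,-0.001,0,0,0],[0,-0.002,0,0,0],[0,-0.003,0,0,0],[0,-0.0045,0,0,0],[0,-0.006,0,0,0],[0,-0.006,0,0,0]]'
```

```text
time: 10.3
tool_pos: [540.6, 165.4, 291.9]
tcp_rot: [3.139, -0.001, -0.247]
contact_force: [-0.4, -6.5, 8.7]
grip_width: 39.5
finger_force: 30.0
```

```bash
python3 -m inch '[[0,-0.001,0,0,0],[0,-0.002,0,0,0],[0,-0.003,0,0,0],[0,-0.0045,0,0,0],[0,-0.006,0,0,0],[0,-0.006,0,0,0]]'
```

```text
time: 10.8
tool_pos: [542.1, 171.6, 291.6]
tcp_rot: [3.14, -0.001, -0.247]
contact_force: [0.5, -3.8, 5.5]
grip_width: 39.9
finger_force: 30.0
```

```bash
python3 -m inch '[[0,-0.001,0.0003,0,0],[0,-0.002,0.0003,0,0],[0,-0.003,0.0003,0,0],[0,-0.0045,0.0003,0,0],[0,-0.006,0.0003,0,0],[0,-0.006,0.0003,0,0]]'
```

```text
time: 11.3
tool_pos: [543.7, 178.0, 290.2]
tcp_rot: [3.141, -0.001, -0.247]
contact_force: [4.1, -3.2, -0.5]
grip_width: 40.0
finger_force: 30.0
```

```bash
python3 -m inch '[[0,-0.001,0,0,0],[0,-0.002,0,0,0],[0,-0.003,0,0,0],[0,-0.0045,0,0,0],[0,-0.006,0,0,0],[0,-0.006,0,0,0]]'
```

```text
time: 11.8
tool_pos: [544.6, 181.9, 290.2]
tcp_rot: [3.135, 0.001, -0.246]
contact_force: [0.9, -13.2, 3.5]
grip_width: 39.8
finger_force: 30.1
```

The z force vanished and the foot sank at y ≈ 178. The last step then met the notch's far wall (-13 N). I'll back off 4.5 mm and lower.

```bash
python3 -m inch '[[0,0.002,0,0,0],[0,0.0045,0,0,0],[0,0.0045,0,0,0],[0,0.0045,0.001,0,0],[0,0.0045,0.002,0,0],[0,0.0045,0.003,0,0],[0,0.0045,0.003,0,0]]'
```

```text
time: 12.38
tool_pos: [544.0, 179.5, 287.6]
tcp_rot: [3.142, -0.001, -0.247]
contact_force: [3.5, -4.3, 1.2]
grip_width: 39.9
finger_force: 30.0
```

```bash
python3 -m inch '[[0.0007,0.001,0,0,0],[0.0007,0.001,0.001,0,0],[0.0007,0.001,0.002,0,0],[0.0007,0.001,0.003,0,0],[0.0007,0.001,0.004,0,0],[0.0007,0.001,0.004,0,0]]'
```

```text
time: 12.88
tool_pos: [544.3, 178.4, 283.3]
tcp_rot: [-3.141, -0.0, -0.247]
contact_force: [4.2, -0.1, 0.1]
grip_width: 39.6
finger_force: 30.0
```

Free of y force and dropping. Bottom is expected at TCP z ≈ 278.

```bash
python3 -m inch '[[0.0007,0,0.001,0,0],[0.0007,0,0.002,0,0],[0.0007,0,0.003,0,0],[0.0007,0,0.004,0,0],[0.0007,0,0.0045,0,0],[0.0007,0,0.0045,0,0]]'
```

```text
time: 13.38
tool_pos: [544.8, 178.1, 278.9]
tcp_rot: [3.141, 0.0, -0.247]
contact_force: [2.3, 0.0, -0.1]
grip_width: 39.9
finger_force: 30.0
```

```bash
python3 -m inch '[[0,0,0.0005,0,0],[0,0,0.001,0,0],[0,0,0.0015,0,0],[0,0,0.0015,0,0]]'
```

```text
time: 13.72
tool_pos: [544.8, 178.1, 278.3]
tcp_rot: [3.142, -0.0, -0.247]
contact_force: [1.4, -1.2, 6.9]
grip_width: 39.7
finger_force: 30.0
```

Contact came 14 mm below the strip, so the blade is home. I'll release it and lift straight up.

```bash
python3 -m inch '[[0,0,0,0,0.5],[0,0,0,0,0.6],[0,0,0,0,0.7],[0,0,0,0,0.8],[0,0,0,0,0.8],[0,0,0,0,0.8]]' && python3 -m inch '[[0,0,-0.01,0,0.8],[0,0,-0.03,0,0.8],[0,0,-0.06,0,0.8],[0,0,-0.09,0,0.8],[0,0,-0.12,0,0.8],[0,0,-0.12,0,0.8],[0,0,-0.12,0,0.8]]'
python3 - <<'E'
from h import *
s=capture("scene")
c=np.array([547,193.5,0]);jx=np.array([np.cos(.244),-np.sin(.244),0]);jy=np.array([np.sin(.244),np.cos(.244),0])
print("top pred",proj(s,[c-15.5*jy+[0,0,148]]))
cv2.imwrite("pics/g7.png",cv2.resize(s["color"][100:220,320:480,::-1],(800,600),interpolation=2))
E
```

```text
time: 14.22
tool_pos: [544.8, 178.2, 277.3]
tcp_rot: [3.141, 0.001, -0.247]
contact_force: [-0.3, 0.7, -0.7]
grip_width: 71.9
finger_force: 0.0
time: 14.8
tool_pos: [544.9, 178.2, 400.1]
tcp_rot: [-3.14, -0.004, -0.247]
contact_force: [-0.5, -0.1, -0.4]
grip_width: 73.8
finger_force: 0.0
top pred [[410.1 158.8]]
```

View pics/g7.png

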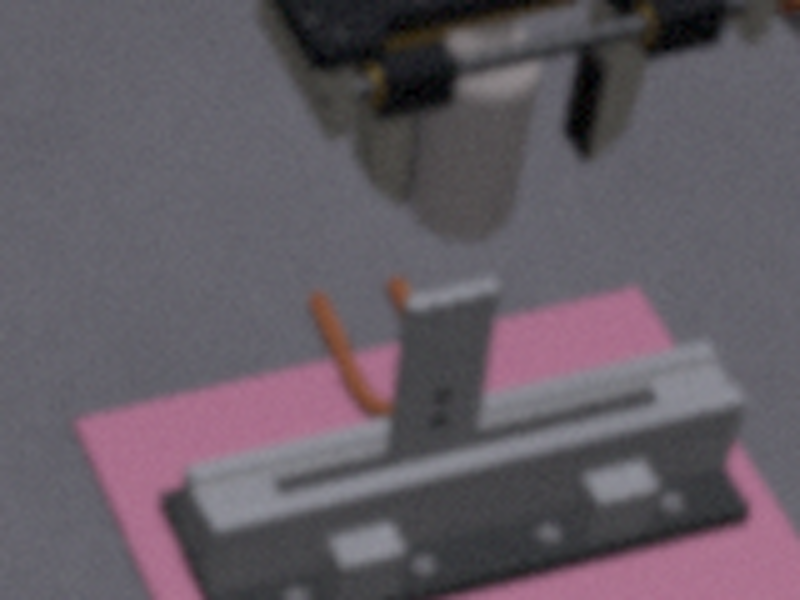

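The blade stands upright in the channel. Its top is at px (410.6,158.6), against a prediction of (410.1,158.8) for fully home. The gripper is clear.

```bash
python3 -c "
from plant import *
print(close_job())"
```

```text
the job is handed in; nothing more can be done
None
```

The job is handed in at about 15 s of the 48 s limit: the blade is standing released in the notch, fully home by force (bottom 14 mm below the strip) and by camera (top edge within 1 px of prediction).

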